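Load the mortising jig, feed it to the mark and lock it

TASK

Lay the short tenoned wooden rail, right way up, down in the cradle of the jig's sliding carriage, then swing the wire bail up and over so that it lies across the rail. Then turn the black feed knob clockwise (it travels along with the carriage) until the yellow line on the carriage stands level with the tip of the red pointer, and last push the red-balled lock lever fully over, away from the robot. Do not disturb the clamp, the glue jar or the sanding block.

Things in the scene. Friction and masses are not known exactly. Their poses are not given: they have to be found in the camera images.
- rail_center (a point): Centre of the loose wooden rail to load: pine bar 36 wide (its x) x 40 high (z) x 116 long (y), with a 20 x 26 mm tenon 22 mm long on each end, 160 mm long in all (along its y); about 120 g. It lies on the table right way up, so the centre is 20 mm above the table; ends are alike, either may go either way.
- cradle (a point): Centre of the cradle's floor, 40 mm above the table, on the jig's sliding carriage. x across, away from the robot; y along it = the carriage's feed; z up; the whole jig shares these axes. Trough 44 (x) x 172 mm (y) between fences and end stops 8 thick, 12 mm high. Blue carriage plate: x -150 to +50, y -110 to +110. The loaded rail's centre is 20 mm above this point.
- bail_hinge (a point): Middle of the bail's hinge line, on two steel posts of the carriage 40 mm beyond the cradle centre (+x), 88 mm above the table (8 mm above the top of a loaded rail). The hinge line runs along the cradle's y; posts at y = +-58 mm, tops 94 mm above the table. Carried by the carriage.
- bail_bar (a point): Middle of the bail's crossbar, a red sleeve of diameter 13 mm and 56 mm long (along y), 66 mm from the hinge line. The bail is a steel wire U 96 mm wide, wire 8 mm thick, 70 g, free below it when flat. Pinch it from above across the bar; it can turn in the fingers as the bail swings.
- bail (a joint): Angle of the bail, rad: 0 = lying flat outwards, away from the robot; pi/2 = upright; about 3.1 to 3.2 = laid right over on top of the loaded rail, the bar towards the robot. It turns freely (slightly damped): let go before upright it falls back; let go well past upright (2 or more) it falls on over by itself within about 2 s.
- knob_grip (a point): On the feed knob's vertical axis, 77 mm above the table: where to grip. A black disc of radius 36 mm with a bar on top 66 long (this point's x, turns with the knob) x 16 thick (y), from 55 to 87 mm above the table. It sits on the carriage, 105 mm nearer the robot than the cradle centre, and shifts with it as it turns.
- knob (a joint): Angle of the knob, rad, starts 0 and grows clockwise seen from above, at most 3.8. It needs about 0.25 Nm, stays where left.
- carriage (a joint): Travel of the carriage along +y of the cradle, m, from 0 at the start to 0.076. Geared to the knob: 20 mm per radian of the knob (0.020 x knob angle); 40 to 60 mm of travel are needed.
- index (a point): Far end of the yellow line on the carriage: at the plate's far edge, 50 mm beyond and 100 mm to +y of the cradle centre, 40 mm above the table. Moves with the carriage.
- pointer_tip (a point): Tip of the fixed red pointer, on a grey foot 40 x 36 mm and 34 mm high fixed on the edge of the jig base just beyond the carriage's far edge; 40 mm high. Same axes as the cradle: the carriage is at the mark when the yellow line's end has the same y along the jig.
- lock_pivot (a point): Pivot of the lock lever, 38 mm above the table, on a grey block (70 x 50 x 25 mm) fixed on the jig's base at the right-hand (-y) end. Axes as the cradle.
- lock_tip (a point): Centre of the red ball (diameter 26 mm) on the end of the lock lever, 80 mm from the pivot, about 108 mm above the table at both ends of its swing. Lever stem 10 mm thick.
- lock (a joint): Angle of the lock lever, rad: 0 = leaning 0.5 rad towards the robot (-x of the jig, unlocked), 1.0 = fully over, leaning 0.5 rad away from the robot (locked). Starts at 0 to 0.2. Stays where it is left; takes about 1 N at the ball.
- clamp_mid (a point): Bystander: red C-clamp lying flat, about 170 x 100 x 20 mm; its middle, 10 mm up.
- glue_mid (a point): Bystander: white glue jar with black cap, diameter 64, height 85 mm; its middle.
- sander_mid (a point): Bystander: sanding block, 110 x 62 x 38 mm; its middle.

How it is judged:
On the way, in this order (a step that is already met when the one before it is completed fails the run):
1. the rail lies right way up in the cradle, let go, with the bail not yet over it (x of rail_center in the frame of cradle between -0.008 and 0.008 m and y of rail_center in the frame of cradle between -0.012 and 0.012 m and z of rail_center in the frame of cradle between 0.016 and 0.024 m and angle between the y axis of rail_center and the y axis of cradle, either way round below 0.12 rad and angle between rail_center's own z axis and vertical below 0.1 rad and distance between the grasp point and rail_center above 0.05 m and value of joint bail below 1 rad), for 0.2 s.
2. the bail lies over the rail in the cradle, before the carriage has been fed (x of rail_center in the frame of cradle between -0.008 and 0.008 m and y of rail_center in the frame of cradle between -0.012 and 0.012 m and z of rail_center in the frame of cradle between 0.016 and 0.024 m and angle between the y axis of rail_center and the y axis of cradle, either way round below 0.12 rad and angle between rail_center's own z axis and vertical below 0.1 rad and value of joint bail above 2.95 rad and value of joint carriage below 0.012 m), for 0.2 s.
3. the carriage is being fed by its knob: the hand is at the knob after at least 15 mm of travel (distance between the grasp point and knob_grip below 0.04 m and value of joint carriage above 0.015 m), for 0.1 s.
4. the yellow line stands level with the pointer (within 4 mm), the knob let go, the lock not yet thrown (x of rail_center in the frame of cradle between -0.008 and 0.008 m and y of rail_center in the frame of cradle between -0.012 and 0.012 m and z of rail_center in the frame of cradle between 0.016 and 0.024 m and angle between the y axis of rail_center and the y axis of cradle, either way round below 0.12 rad and angle between rail_center's own z axis and vertical below 0.1 rad and value of joint bail above 2.95 rad and y of index in the frame of pointer_tip between -0.004 and 0.004 m and distance between the grasp point and knob_grip above 0.05 m and value of joint lock below 0.5 rad), for 0.2 s.
5. the lock lever is fully over (value of joint lock above 0.85 rad), for 0.2 s.
At the end, for the whole second after the job is handed in: The rail lies right way up in the cradle (centre within 8 mm across and 12 mm along, on the floor within 4 mm, within 0.12 rad), the bail lies over it (beyond 2.95 rad), the yellow line is within 4 mm of the pointer's tip along the jig, the lock lever is over (beyond 0.85 rad), and all is at rest (x of rail_center in the frame of cradle between -0.008 and 0.008 m and y of rail_center in the frame of cradle between -0.012 and 0.012 m and z of rail_center in the frame of cradle between 0.016 and 0.024 m and angle between the y axis of rail_center and the y axis of cradle, either way round below 0.12 rad and angle between rail_center's own z axis and vertical below 0.1 rad and value of joint bail above 2.95 rad and y of index in the frame of pointer_tip between -0.004 and 0.004 m and value of joint lock above 0.85 rad and velocity of joint carriage below 0.005 m/s and velocity of joint bail below 0.2 rad/s); the robot touches nothing.
It fails at once if the clamp is pushed more than 25 mm (distance of clamp_mid from where it was at the start of the episode above 0.025 m).
It fails at once if the glue jar is pushed more than 25 mm (distance of glue_mid from where it was at the start of the episode above 0.025 m).
It fails at once if the sanding block is pushed more than 25 mm (distance of sander_mid from where it was at the start of the episode above 0.025 m).
It also fails if it takes over 72 s, if anything falls off the work surface, if the arm or the gripper's body presses on something with over 40 N, if the wrist force passes 120 N, or if a joint passes its speed limit or range.

ROBOT

A 6-joint arm with a two-finger parallel gripper is mounted at the origin on the work surface. World frame = base frame: x ahead of the robot, y to its left, z up, the work surface at z = 0. Lengths are in m, angles in rad, forces in N, time in s.
With the tool pointing down it reaches from about 0.25 to 0.775 m from the base axis. Payload 4 kg.
Tool frame: the origin (TCP) lies at the centre of the arm's flange, where the gripper is bolted on; the fingertips stand 199 mm ahead of it and the grasp point (between the pads) lies 180 mm ahead of it; z points along the fingers, y is the line along which they close (so a half turn about z gives the same grasp; the last joint's range is limited). The gripper opens to 94 mm and grips with 3 to 60 N. Pads are 16 mm wide; open, the fingers measure 119 mm over their backs; the gripper's body (75 mm by 177 mm) begins 78 mm behind the grasp point.
Start: joints at [1.215, 0.087, 1.371, -0, 1.684, -0.103], TCP at [0.138, 0.533, 0.405] pointing down, gripper open.
Joint ranges: [-3.1, 3.1], [-0.76, 2.03], [0.27, 2.55], [-1.08, 4.22], [0.17, 2.65], [-2.57, 2.57]. Speed limits (rad/s): [2.79, 2.79, 3.14, 3.14, 3.14, 3.14].

INTERFACE

Orientations are given as [roll, pitch, yaw] about the fixed x, y, z axes, in that order (R = Rz(yaw) Ry(pitch) Rx(roll)).
In Python, from bench import robot, eyes, models gives the robot as it stands.
- The arm moves only by the tool step_arm, never from a script. Its argument "commands" is a list that holds one entry, the list of rows, each a list of 7 numbers: the shift along the tool's x, y, z in mm, then the turn, a rotation vector about the tool's x, y, z in rad, then the finger opening in mm, from 0 to 94. In form: [[[tx, ty, tz, wx, wy, wz, gripper], ...]]. A call has 1 to 20 rows; each row shifts and turns the commanded pose from where the row before left it, along the tool's axes as they then stand; what a row does not reach is not made up. A row lasts 1/8 s, in which the tool goes at most 62.5 mm and 10.7 degrees, less where a joint would pass 70% of its speed; a pose out of reach is approached as far as the arm can. A call is refused whole if a number of a shift passes 62.5 or a number of a turn 0.188, either way. A call with a gripper value outside its range is refused whole. The fingers move at their own pace and stop on an object; the grip force is fixed at half the most. Time passes only in rows, so rows that do not move let the fingers close. It gives the time, the measured TCP pose, the force, the opening and the grip force at its end, in the units of the state.
- robot.get_obs(): the state, without advancing time (a new reading comes with each control period).
- eyes.snapshot(name): name is "side" or "top"; returns a dict with "color" (480x640x3 uint8, red, green, blue), "camera_matrix" (3x3 intrinsics, pixels), "eye" and "rotation" of the camera in the world. Camera axes: x right, y up, looking along -z (the intrinsics and any distortion apply to the point x, -y, -z); pixel columns grow to the right and rows downward; lengths in m; the calibration is good to about 2 mm. A picture is of the moment at which its call begins. There is no depth.
- robot.close_job(): hands the job in; it is judged then, once.
Trained networks look in a picture, given as the dict that the camera call returned (one of the last four; its "shot" number tells which), for a name from the list of things; names that differ only in an ending like _2 or _b are one class to them, and where a whole thing is asked for, a point or a joint stands for the part that bears it (a point fixed in the world has none). Each returns a list of dicts, best first, with "confidence" (0 to 1); they miss things now and then, are a little off and sometimes report something else, mostly with a low value. They report only what shows in the picture. A call takes as long as a camera call.
- models.masks_of(picture, query): "mask" (480x640 bool, what is visible of it) and "xy" ([column, row] in pixels, amid what is visible of it).
- models.tip_of(picture, query): "xy" ([column, row] in pixels: a listed point, or the origin of a listed thing).
The state is a dict: "time": time; "joint_positions": joint angles; "qvel": joint speeds; "joint_torque": joint torques, N m; "tool_pos": TCP position; "ee_rot": TCP orientation; "wrist_force": force on the tool from outside, world axes, zero at the start; "wrist_torque": the same for the moment, N m; "width": finger opening in m; "finger_force": force on a finger pad.
Only numpy, scipy, OpenCV 4.12 (cv2) and the standard library are available. Lean on these libraries where they do the work, as an engineer would, in place of code of your own. Each camera call takes 0.05 s, during which the arm holds its last target. There are 200 camera calls.

## Working session

There is one attempt and no reset: what is moved stays moved. The work goes in short steps, Python scripts to look and compute and a tool call to move; the robot and the scene stay as the last step left them, time stands still between calls to the robot, and variables do not carry over. Pictures are saved under pics/ and viewed, at most 10 in all, crops included, and the job is handed in when it is done.

Besides the shell and the picture viewer there is one more tool, called after "Emit:" as name([rows], argument=value, ...), one row to a line, values as JSON. step_arm: Moves the arm, as the interface text tells. Its arguments: {"type":"object","properties":{"commands":{"type":"array"}},"required":["commands"]}

```bash
mkdir -p pics
cat > h.py <<'E'
import numpy as np, cv2
from scipy.spatial.transform import Rotation as R
from bench import robot, eyes, models
def ray(p,xy):
    K=np.array(p["camera_matrix"]); d=np.linalg.solve(K,[xy[0],xy[1],1.]); d=np.array([d[0],-d[1],-d[2]])
    return np.array(p["eye"]), np.array(p["rotation"])@d
def at_z(p,xy,z):
    e,d=ray(p,xy); return e+d*(z-e[2])/d[2]
def proj(p,X):
    c=np.array(p["rotation"]).T@(np.array(X)-p["eye"]); u=np.array(p["camera_matrix"])@[c[0],-c[1],-c[2]]; return u[:2]/u[2]
def save(p,n): cv2.imwrite("pics/"+n,p["color"][:,:,::-1])
E
cat > a.py <<'E'
from h import *
Z=dict(rail_center=.02,cradle=.04,bail_hinge=.088,bail_bar=.088,knob_grip=.077,index=.04,pointer_tip=.04,lock_pivot=.038,lock_tip=.108,clamp_mid=.01,glue_mid=.0425,sander_mid=.019)
ps={n:eyes.snapshot(n) for n in("top","side")}
for n,p in ps.items():
    print(n,p["color"].shape,[k for k in p],np.round(p["eye"],3)); save(p,n+"0.png")
    for q,z in Z.items():
        r=models.tip_of(p,q)
        if r: print(q,[(np.round(a["xy"]).tolist(),round(a["confidence"],2),np.round(at_z(p,a["xy"],z)[:2],4).tolist()) for a in r[:2]])
        else: print(q,None)
o=robot.get_obs(); print(o["time"],o["tool_pos"],o["ee_rot"])
E
python3 a.py
```

```text
top (480, 640, 3) ['color', 'camera_matrix', 'eye', 'rotation', 'shot'] [0.347 0.036 1.678]Traceback (most recent call last):
  File "a.py", line 8, in <module>
    if r: print(q,[(np.round(a["xy"]).tolist(),round(a["confidence"],2),np.round(at_z(p,a["xy"],z)[:2],4).tolist()) for a in r[:2]])
                                                                                 ~~~~^^^^^^^^^^^^^
  File "h.py", line 8, in at_z
    e,d=ray(p,xy); return e+d*(z-e[2])/d[2]
                                       ~^^^
IndexError: invalid index to scalar variable.
```

```bash
sed -i 's/^def ray/def rot(p): return R.from_euler("xyz",p["rotation"]).as_matrix()\ndef ray/; s/np.array(p\["rotation"\])/rot(p)/' h.py; sed -i 's/print(n,p/print(p["rotation"],n,p/' a.py; python3 a.py
```

```text
[ 0.15794716 -0.00374649 -1.55610669] top (480, 640, 3) ['color', 'camera_matrix', 'eye', 'rotation', 'shot'] [0.347 0.036 1.678]
rail_center [([215.0, 289.0], 0.91, [0.4583, 0.3377])]
cradle [([365.0, 250.0], 0.8, [0.5722, -0.0821])]
bail_hinge [([369.0, 234.0], 0.55, [0.6081, -0.0903]), ([419.0, 259.0], 0.27, [0.5426, -0.2278])]
bail_bar [([373.0, 208.0], 0.58, [0.6813, -0.1003])]
knob_grip [([370.0, 286.0], 0.6, [0.4681, -0.0937])]
index [([332.0, 232.0], 0.96, [0.6218, 0.0091])]
pointer_tip [([316.0, 225.0], 0.53, [0.6407, 0.0555])]
lock_pivot [([419.0, 260.0], 0.91, [0.5473, -0.2361])]
lock_tip [([425.0, 263.0], 0.44, [0.5298, -0.2389])]
clamp_mid [([492.0, 309.0], 0.71, [0.4135, -0.443])]
glue_mid [([155.0, 236.0], 0.66, [0.6024, 0.5081])]
sander_mid [([232.0, 186.0], 0.6, [0.7572, 0.3015])]
[ 0.90757724  0.00810345 -2.86903592] side (480, 640, 3) ['color', 'camera_matrix', 'eye', 'rotation', 'shot'] [0.268 1.152 1.014]
rail_center [([334.0, 365.0], 0.97, [0.4573, 0.323])]
cradle [([330.0, 240.0], 0.85, [0.5694, -0.0863])]
bail_hinge [([316.0, 221.0], 0.97, [0.6131, -0.0988])]
bail_bar [([292.0, 218.0], 0.64, [0.68, -0.0937]), ([402.0, 188.0], 0.33, [0.4142, -0.3263])]
knob_grip [([368.0, 235.0], 0.9, [0.4654, -0.0882])]
index [([302.0, 258.0], 0.93, [0.6209, 0.0095])]
pointer_tip [([289.0, 265.0], 0.54, [0.6458, 0.0456])]
lock_pivot [([349.0, 211.0], 0.66, [0.5519, -0.2417])]
lock_tip [([360.0, 192.0], 0.66, [0.5211, -0.2404]), ([349.0, 208.0], 0.61, [0.5346, -0.1575])]
clamp_mid [([402.0, 190.0], 0.7, [0.4217, -0.4399])]
glue_mid [([243.0, 413.0], 0.9, [0.5979, 0.5083])]
sander_mid [([210.0, 331.0], 0.65, [0.7635, 0.2981])]
1.45 [0.13757891 0.53252698 0.4047226 ] [ 3.14144648e+00 -1.03859583e-05  2.88878795e+00]
```

View pics/top0.png

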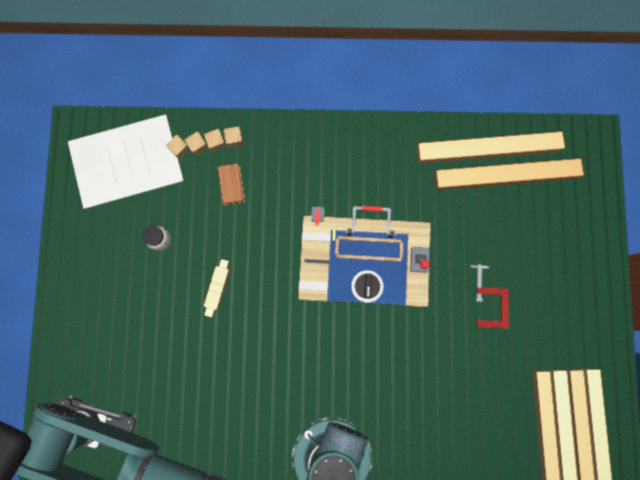

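View pics/side0.png

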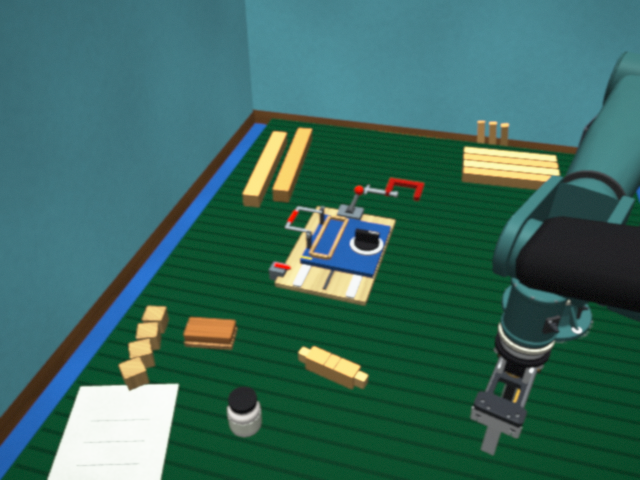

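```bash
cat > fit.py <<'E'
from h import *
from scipy.optimize import minimize, least_squares
def box(x0,x1,y0,y1,z0,z1): return np.array([[a,b,c] for a in(x0,x1) for b in(y0,y1) for c in(z0,z1)])
def tf(X,q): c,s=np.cos(q[2]),np.sin(q[2]); return np.c_[q[0]+c*X[:,0]-s*X[:,1],q[1]+s*X[:,0]+c*X[:,1],X[:,2]]
def sil(p,boxes,q,S=4):
    m=np.zeros((480*S,640*S),np.uint8)
    for b in boxes:
        u=np.array([proj(p,x) for x in tf(b,q)])
        cv2.fillConvexPoly(m,cv2.convexHull(((u+.5)*S).astype(np.int32)),1)
    return cv2.resize(m.astype(np.float32),(640,480),interpolation=cv2.INTER_AREA)
RAIL=[box(-.018,.018,-.058,.058,0,.04),box(-.010,.010,-.08,.08,.007,.033)]
def fitsil(views,boxes,q0):
    f=lambda v:sum(np.abs(sil(p,boxes,np.array(v)*[.01,.01,.1])-m).sum() for p,m in views)
    s=np.array(q0)/[.01,.01,.1]; best=None
    r=minimize(f,s,method="Nelder-Mead",options=dict(initial_simplex=[s]+[s+np.eye(3)[i] for i in range(3)],xatol=.02,fatol=.5,maxiter=150))
    return r.x*[.01,.01,.1],r.fun,sum(m.sum() for _,m in views)
def railmask(p):
    r=models.masks_of(p,"rail_center")
    return r[0]["mask"].astype(np.float32) if r else None
E
cat > b.py <<'E'
from fit import *
ps={n:eyes.snapshot(n) for n in("top","side")}
V={n:(p,railmask(p)) for n,p in ps.items()}
for k in(["top"],["side"],["top","side"]):
    print("rail",k,fitsil([V[n] for n in k],RAIL,[.458,.33,-.15]),fitsil([V[n] for n in k],RAIL,[.458,.33,-.15+np.pi/2])[1:], fitsil([V[n] for n in k],RAIL,[.458,.33,1.3])[:2])
# jig: points in both views
P=dict(cradle=(0,0,.04),bail_hinge=(.04,0,.088),bail_bar=(.106,0,.088),knob_grip=(-.105,0,.077),index=(.05,.1,.04))
obs=[]
for p in ps.values():
    for q,X in P.items():
        r=models.tip_of(p,q)
        if r: obs.append((p,q,np.array([X]),np.array(r[0]["xy"])))
f=lambda q:np.concatenate([proj(p,tf(X,q)[0])-xy for p,_,X,xy in obs])
r=least_squares(f,[.57,-.085,-.0],loss="soft_l1"); print("jig",r.x)
for o,e in zip(obs,f(r.x).reshape(-1,2)): print(o[1],np.round(e,1))
# blue plate hull
for n,p in ps.items():
    h=cv2.cvtColor(p["color"],cv2.COLOR_RGB2HSV); u=proj(p,[.52,-.09,.04]).astype(int)
    m=cv2.inRange(h,(105,120,50),(125,255,255)); w=np.zeros_like(m); w[u[1]-70:u[1]+70,u[0]-90:u[0]+90]=1; m=m*w
    c=max(cv2.findContours(m,0,2)[0],key=cv2.contourArea); H=np.zeros_like(m); cv2.fillConvexPoly(H,cv2.convexHull(c),1)
    print("plate",n,H.sum(),fitsil([(p,H.astype(np.float32))],[box(-.15,.05,-.11,.11,.03,.04)],r.x))
# two-view triangulation of the others
def tri(q):
    A=[];b=[]
    for p in ps.values():
        t=models.tip_of(p,q)
        if not t: return None
        e,d=ray(p,t[0]["xy"]); d/=np.linalg.norm(d); M=np.eye(3)-np.outer(d,d); A.append(M); b.append(M@e)
    return np.round(np.linalg.solve(sum(A),sum(b)),4)
for q in("pointer_tip","lock_pivot","lock_tip","index","bail_bar","knob_grip"): print(q,tri(q))
for n,p in ps.items():
    u=proj(p,[.57,-.09,.04]).astype(int); cv2.imwrite(f"pics/c_{n}.png",cv2.resize(p["color"][u[1]-70:u[1]+70,u[0]-90:u[0]+90,::-1],None,fx=4.2,fy=4.2,interpolation=2)); print(u)
E
python3 b.py; python3 -c "
import cv2,numpy as np
a=[cv2.imread(f'pics/c_{n}.png') for n in('top','side')]
a=[cv2.resize(x,(500,390)) for x in a]; cv2.imwrite('pics/c.png',cv2.resize(np.vstack(a),(384*4//2,600)))"
```

```text
rail ['top'] (array([ 0.50242952,  0.32284282, -1.79992368]), np.float64(491.625), np.float32(745.0)) (np.float64(64.25), np.float32(745.0)) (array([0.46079272, 0.33291096, 1.3174423 ]), np.float64(64.25))
rail ['side'] (array([0.46151672, 0.32969659, 1.31304877]), np.float64(86.0), np.float32(1552.0)) (np.float64(85.375), np.float32(1552.0)) (array([0.46147131, 0.32978438, 1.31287439]), np.float64(85.375))
rail ['top', 'side'] (array([0.46133823, 0.33083889, 1.30988957]), np.float64(200.8125), np.float32(2297.0)) (np.float64(200.8125), np.float32(2297.0)) (array([0.46152407, 0.33104148, 1.31740284]), np.float64(198.0625))
jig [ 0.57315375 -0.09241581 -0.07701571]
cradle [ 0.9 -1. ]
bail_hinge [-0.7 -3.7]
knob_grip [-3.3 -3.1]
index [18.5  4. ]
cradle [2.5 0.2]
bail_hinge [-0.2 -0.1]
bail_bar [-1.2 -1.3]
knob_grip [0.9 1.4]
index [2.3 0.6]
plate top 5077 (array([ 0.56942839, -0.09004976, -0.02414554]), np.float64(561.9375), np.float32(5077.0))
plate side 3180 (array([ 0.57257748, -0.09179648, -0.01966496]), np.float64(776.25), np.float32(3180.0))
pointer_tip [0.645  0.0563 0.0527]
lock_pivot [ 0.544  -0.2319  0.048 ]
lock_tip [ 0.5267 -0.2356  0.1138]
index [0.6271 0.0545 0.0842]
bail_bar None
knob_grip [ 0.4664 -0.0929  0.0747]
[367 250]
[330 239]
```

View pics/c_top.png

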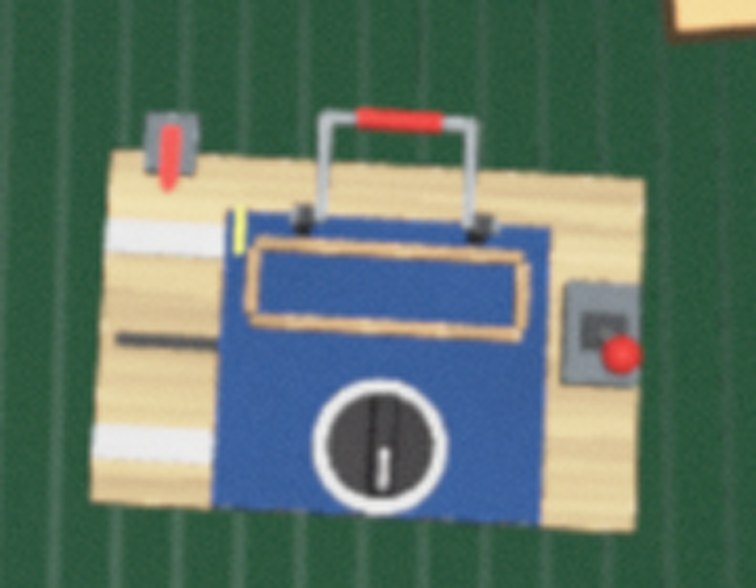

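```bash
cat > c.py <<'E'
from fit import *
p=eyes.snapshot("top")
px=lambda c:(np.array(c)+.5)/4.2-.5+[277,180]
o=[((.05,.11,.04),(226,208)),((.05,-.11,.04),(551,227)),((-.15,-.11,.04),(542,524)),((-.15,.11,.04),(211,505)),((.05,.1,.04),(239,208)),
((0,0,.04),(388,288.5)),((.106,0,.088),(400,120)),((-.03,.094,.052),(246,322)),((.03,.094,.052),(248,236)),((.03,-.094,.052),(531,250)),((-.03,-.094,.052),(525,341))]
f=lambda q:np.concatenate([proj(p,tf(np.array([X]),q)[0])-px(c) for X,c in o])
r=least_squares(f,[.57,-.09,-.02],loss="soft_l1",x_scale=[.01,.01,.1]);print("jig",r.x);print(np.round(f(r.x).reshape(-1,2),1).tolist())
q=r.x
def loc(w): d=w[:2]-q[:2]; c,s=np.cos(q[2]),np.sin(q[2]); return np.round([c*d[0]+s*d[1],-s*d[0]+c*d[1]],4)
for n,c,z in(("pointer",(168,190),.04),("index",(239,208),.04),("ball",(621,355),.108),("knob",(380,446),.055),("bar",(400,120),.088),("cradle",(388,288.5),.04)):
    w=at_z(p,px(c),z); print(n,np.round(w,4),"local",loc(w))
o=robot.get_obs(); T=R.from_euler("xyz",o["ee_rot"]); print(o["time"],o["tool_pos"],T.as_matrix().round(3).tolist(),o["width"])
E
python3 c.py
```

```text
jig [ 0.57571341 -0.09289325 -0.04161327]
[[0.0, -0.2], [0.4, -0.4], [0.1, -0.0], [-0.3, 0.0], [0.5, -0.0], [-0.5, 0.3], [-0.2, 0.1], [-0.5, 0.5], [0.2, -0.3], [-0.2, 0.2], [0.5, -0.2]]
pointer [0.6414 0.0543 0.04  ] local [0.0595 0.1498]
index [0.6298 0.0063 0.04  ] local [0.0499 0.1013]
ball [ 0.5264 -0.2379  0.108 ] local [-0.0432 -0.147 ]
knob [ 0.4699 -0.088   0.055 ] local [-0.1059  0.0005]
bar [ 0.6818 -0.098   0.088 ] local [ 0.1062 -0.0007]
cradle [ 0.5766 -0.0942  0.04  ] local [ 0.001  -0.0013]
2.75 [0.1375733  0.53251961 0.40470356] [[-0.968, 0.25, -0.0], [0.25, 0.968, 0.0], [0.0, 0.0, -1.0]] 0.09394910447243524
```

View pics/c_side.png

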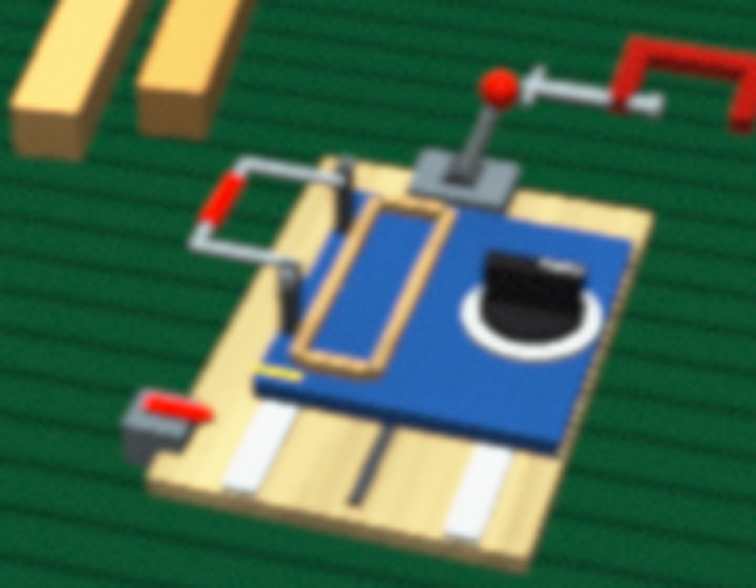

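Emit:
step_arm([
  [[-28,-8.8,8,0,0,0,94],[-28,-8.8,8,0,0,0,94],[-28,-8.8,8,0,0,0,94],[-28,-8.8,8,0,0,0,94],[-28,-8.8,8,0,0,0,94],[-28,-8.8,8,0,0,0,94],[-28,-8.8,8,0,0,0,94],[-28,-8.8,8,0,0,0,94],[-28,-8.8,8,0,0,0,94],[-28,-8.8,8,0,0,0,94],[-28,-8.8,8,0,0,0,94],[-28,-8.8,8,0,0,0,94],[-28,-8.8,8,0,0,0,94],[0,0,0,0,0,0,94],[0,0,0,0,0,0,94]],
])

```text
time: 4.62
tool_pos: [0.461, 0.331, 0.3008]
ee_rot: [3.141, -0.001, 2.889]
wrist_force: [0.1, 0.3, 0.3]
width: 0.094
finger_force: 0.0
```

```bash
cat > d.py <<'E'
from fit import *
p=eyes.snapshot("side"); px=lambda c:(np.array(c)+.5)/4.2-.5+[240,169]
o=[((.05,.11,.04),(254,378)),((-.15,.11,.04),(560,445)),((-.15,-.11,.04),(633,240)),((.05,.1,.04),(258,372)),((.106,0,.088),(222,200)),((-.03,.094,.052),(377,373)),((.03,.094,.052),(293,352)),((.03,-.094,.052),(372,198)),((-.03,-.094,.052),(457,210))]
f=lambda q:np.concatenate([proj(p,tf(np.array([X]),q)[0])-px(c) for X,c in o])
r=least_squares(f,[.57,-.09,-.02],loss="soft_l1",x_scale=[.01,.01,.1]);print("jig side",r.x);print(np.round(f(r.x).reshape(-1,2),1).tolist())
for n,c,z in(("pointer",(212,415),.04),("index",(258,372),.04),("ball",(500,88),.108)): print(n,at_z(p,px(c),z))
E
python3 d.py
```

```text
jig side [ 0.57434516 -0.09368938 -0.03951632]
[[-0.9, 0.5], [0.3, -0.7], [0.7, -0.2], [-0.7, -0.3], [-0.0, 1.4], [0.7, 0.2], [-1.2, 0.9], [0.4, -1.4], [0.3, -0.7]]
pointer [0.64164096 0.05296182 0.04      ]
index [0.62615041 0.00518876 0.04      ]
ball [ 0.52847023 -0.2539248   0.108     ]
```

Emit:
step_arm([
  [[0,0,25,0,0,0,94],[0,0,25,0,0,0,94],[0,0,20,0,0,0,94],[0,0,15,0,0,0,94],[0,0,0,0,0,0,94],[0,0,0,0,0,0,0],[0,0,0,0,0,0,0],[0,0,0,0,0,0,0],[0,0,0,0,0,0,0],[0,0,0,0,0,0,0],[0,0,0,0,0,0,0],[0,0,-25,0,0,0,0],[0,0,-40,0,0,0,0],[0,0,-40,0,0,0,0],[0,0,0,0,0,0,0]],
])

```text
time: 6.55
tool_pos: [0.4621, 0.3312, 0.3247]
ee_rot: [3.136, 0.006, 2.889]
wrist_force: [0.3, -0.2, -1.1]
width: 0.0359
finger_force: 30.0
```

```bash
cat > e.py <<'E'
from fit import *
# rail held: offset along its length relative to gripper
o=robot.get_obs(); print(o["time"],o["tool_pos"],o["width"],o["finger_force"],o["wrist_force"])
T=R.from_euler("xyz",o["ee_rot"]).as_matrix(); yaw=np.arctan2(T[1,1],T[0,1])
z=o["tool_pos"][2]-.216
H=[b+[0,0,z] for b in RAIL]
for n in("top","side"):
    p=eyes.snapshot(n); m=railmask(p)
    if m is None: print(n,"none"); continue
    q,e,a=fitsil([(p,m)],H,[o["tool_pos"][0],o["tool_pos"][1],yaw]); d=q[:2]-np.array(o["tool_pos"][:2])
    print(n,q,e,a,"tool xy mm",1e3*T[:2,:2].T@d,"yaw",q[2]-yaw); save(p,n+"_held.png")
E
python3 e.py
```

```text
6.55 [0.46213645 0.33116689 0.32468231] 0.035852031498281145 29.994131326675415 [ 0.34182868 -0.15333698 -1.11730653]
top [0.46383854 0.33649414 1.32975592] 555.8125 390.0 tool xy mm [-0.31551505  5.58354473] yaw 0.011734460390255608
side [0.45957228 0.33676722 1.3224725 ] 617.5 1167.0 tool xy mm [3.88337764 4.78100442] yaw 0.004451037805976554
```

Emit:
step_arm([
  [[-15.5,-27.3,-4,0,0,0,0],[-15.5,-27.3,-4,0,0,0,0],[-15.5,-27.3,-4,0,0,0,0],[-15.5,-27.3,-4,0,0,0,0],[-15.5,-27.3,-4,0,0,0,0],[-15.5,-27.3,0,0,0,0,0],[-15.5,-27.3,0,0,0,0,0],[-15.5,-27.3,0,0,0,0,0],[-15.5,-27.3,0,0,0,0,0],[-15.5,-27.3,0,0,0,0,0],[-15.5,-27.3,0,0,0,0,0],[-15.5,-27.3,0,0,0,0,0],[-15.5,-27.3,0,0,0,0,0],[-15.5,-27.3,0,0,0,0,0]],
])

```text
time: 8.5
tool_pos: [0.5758, -0.0945, 0.338]
ee_rot: [3.141, -0.004, 2.889]
wrist_force: [0.0, -0.2, -1.4]
width: 0.0358
finger_force: 30.0
```

Emit:
step_arm([
  [[0,0,0,0,0,0.17,0],[0,0,0,0,0,0.17,0],[0,0,0,0,0,0.17,0],[0,0,0,0,0,0.17,0],[0,0,0,0,0,0.17,0],[0,0,0,0,0,0.17,0],[0,0,0,0,0,0.17,0],[0,0,0,0,0,0.17,0],[0,0,0,0,0,0,0],[0,0,0,0,0,0,0]],
])

```text
time: 9.75
tool_pos: [0.5758, -0.0936, 0.3393]
ee_rot: [-3.139, -0.001, 1.531]
wrist_force: [0.0, 0.5, -1.3]
width: 0.036
finger_force: 30.0
```

```bash
cat > g.py <<'E'
from h import *
import sys
Q=np.array([.575,-.0933,-.0405])
def go(lx,ly,z,q=Q,ang=None):
    o=robot.get_obs(); T=R.from_euler("xyz",o["ee_rot"]).as_matrix(); c,s=np.cos(q[2]),np.sin(q[2])
    w=np.array([q[0]+c*lx-s*ly,q[1]+s*lx+c*ly,z+.18]); g=np.array(o["tool_pos"]); 
    print(round(o["time"],2),"pos",g.round(4),"grasp local",np.round([c*(g[0]-q[0])+s*(g[1]-q[1]),-s*(g[0]-q[0])+c*(g[1]-q[1]),g[2]-.18],4),"toolY ang-jig",round(np.arctan2(T[1,1],T[0,1])-q[2],4),"tilt",T[:,2].round(3),"w",round(o["width"],4),"q6",round(o["joint_positions"][5],3))
    print("tool shift mm",np.round(1e3*T.T@(w-g),1))
if __name__=="__main__": go(*map(float,sys.argv[1:4]))
E
python3 g.py 0 0 .076; python3 e.py
```

```text
9.75 pos [ 0.5758 -0.0936  0.3393] grasp local [ 0.0008 -0.0003  0.1593] toolY ang-jig 0.0009 tilt [-0.002  0.001 -1.   ] w 0.036 q6 -0.219
tool shift mm [ 0.2 -0.6 83.3]
9.75 [ 0.575755   -0.09359415  0.33934392] 0.03600493178840741 29.994098246097565 [ 0.00781636  0.48251926 -1.25126028]
top [ 0.57738205 -0.08772064 -0.04888793] 663.875 206.0 tool xy mm [5.93336192 1.39303765] yaw -0.009254175115191658
side [ 0.58351905 -0.08280931  0.09986974] 141.25 532.0 tool xy mm [11.08401825  7.33060179] yaw 0.13950350357859578
```

Run:
```python
import cv2
from h import *
a=cv2.imread("pics/side_held.png")[120:270,240:440]; b=cv2.imread("pics/top_held.png")[180:310,280:460]
cv2.imwrite("pics/held2.png",cv2.resize(a,None,fx=4,fy=4,interpolation=2))
from fit import *
```

```text
(no output)
```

View pics/held2.png

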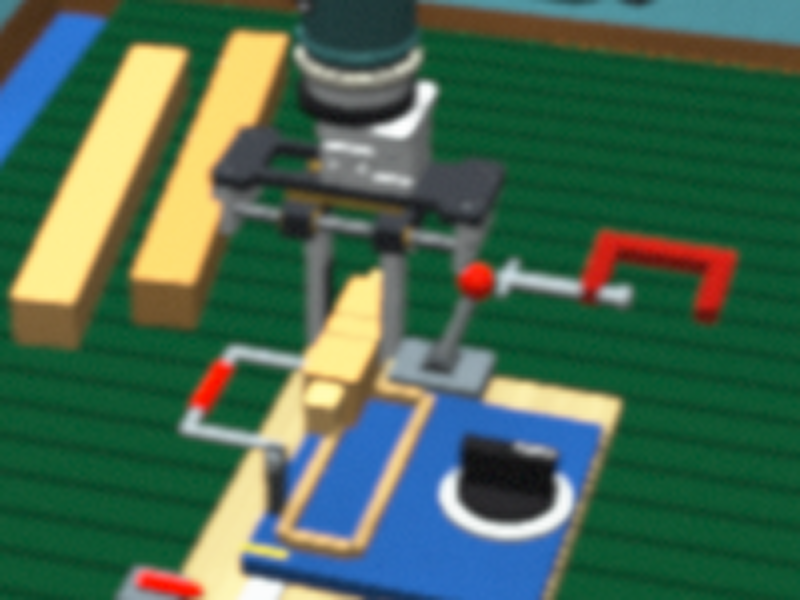

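```bash
python3 - <<'E'
from fit import *
p=eyes.snapshot("side"); px=lambda c:(np.array(c)+.5)/4-.5+[240,120]
g=np.array(robot.get_obs()["tool_pos"]); q0=[g[0],g[1],-.0405]; zb=g[2]-.216
o=[((.01,.08,.033),(307,381)),((-.01,.08,.033),(343,388)),((-.01,.08,.007),(338,435)),((.01,.08,.007),(306,428)),((-.018,.058,.04),(368,370)),((.018,.058,.04),(303,360)),((-.018,.058,.0),(357,430))]
f=lambda v:np.concatenate([proj(p,tf(np.array([X])+[[0,0,zb+v[2]]],[q0[0]+v[0],q0[1]+v[1],q0[2]])[0])-px(c) for X,c in o])
for v in np.arange(-.006,.0061,.003): print(v,np.abs(f([0,v,0])).mean(),f([0,v,0]).reshape(-1,2).mean(0))
r=least_squares(f,[0,0,0],x_scale=.01); print(r.x,np.round(f(r.x).reshape(-1,2),1).tolist())
E
python3 g.py 0 0 .106
```

```text
-0.006 1.1448039446764458 [0.15530206 0.31897132]
-0.003 1.128809689861279 [-0.14413906  0.97580697]
0.0 1.2800405110891688 [-0.44449378  1.63464649]
0.003000000000000001 1.5610518902858956 [-0.7457663   2.29549907]
0.006 2.003167382843009 [-1.04796083  2.95837394]
[-0.03351421  0.1235489   0.09590245] [[-0.3, 2.2], [-0.9, 1.9], [0.3, -0.5], [-0.0, -0.3], [-0.9, -0.8], [0.2, -1.0], [1.6, -1.6]]
10.0 pos [ 0.5759 -0.0936  0.3406] grasp local [ 0.0009 -0.0003  0.1606] toolY ang-jig -0.0008 tilt [-0.  0. -1.] w 0.0357 q6 -0.217
tool shift mm [ 0.3 -0.9 54.6]
```

Emit:
step_arm([
  [[0,-0.8,20,0,0,0,0],[0,0,20,0,0,0,0],[0,0,15,0,0,0,0],[0,0,10,0,0,0,0],[0,0,6,0,0,0,0],[0,0,4,0,0,0,0],[0,0,4,0,0,0,0],[0,0,4,0,0,0,0],[0,0,0,0,0,0,0],[0,0,0,0,0,0,0]],
])

```text
time: 11.25
tool_pos: [0.5752, -0.0936, 0.2579]
ee_rot: [3.141, -0.0, 1.529]
wrist_force: [0.3, 0.3, -1.9]
width: 0.0358
finger_force: 30.0
```

Emit:
step_arm([
  [[0,0,2,0,0,0,0],[0,0,0,0,0,0,0],[0,0,0,0,0,0,54],[0,0,0,0,0,0,54],[0,0,0,0,0,0,54],[0,0,-15,0,0,0,54],[0,0,-30,0,0,0,54],[0,0,-35,0,0,0,54],[0,0,0,0,0,0,54]],
])

```text
time: 12.38
tool_pos: [0.5759, -0.0938, 0.3408]
ee_rot: [3.132, 0.002, 1.529]
wrist_force: [0.2, -0.0, 0.2]
width: 0.054
finger_force: 0.0
```

```bash
cat > v.py <<'E'
from fit import *
from g import Q,go
import sys
# rail in the cradle
H=[b+[0,0,.04] for b in RAIL]
for n in("top","side"):
    p=eyes.snapshot(n); m=railmask(p); save(p,n+sys.argv[1]+".png")
    if m is not None:
        q,e,a=fitsil([(p,m)],H,Q); d=q-Q; print(n,"rail-jig mm",(d[:2]*1e3).round(1),d[2].round(3),e,a)
    for k,z in(("bail_bar",.088),("bail_hinge",.088),("knob_grip",.077)):
        r=models.tip_of(p,k)
        if r: w=at_z(p,r[0]["xy"],z); c,s=np.cos(Q[2]),np.sin(Q[2]); d=w[:2]-Q[:2]; print(k,r[0]["confidence"],np.round([c*d[0]+s*d[1],c*d[1]-s*d[0]],4))
go(.106,0,.092)
E
python3 v.py 1
python3 - <<'E'
import cv2
a=cv2.imread("pics/side1.png")[120:270,240:440]
cv2.imwrite("pics/side1c.png",cv2.resize(a,None,fx=4,fy=4,interpolation=2))
E
```

```text
top rail-jig mm [1.9 6.6] -0.008 633.25 146.0
knob_grip 0.73 [-0.1067 -0.0099]
bail_bar 0.5 [0.1046 0.0008]
bail_hinge 0.82 [ 0.0476 -0.0045]
knob_grip 0.77 [-0.0997  0.0066]
12.88 pos [ 0.575  -0.0936  0.3348] grasp local [ 0.     -0.0003  0.1548] toolY ang-jig -0.0015 tilt [-0.001  0.    -1.   ] w 0.0542 q6 -0.217
tool shift mm [  0.4 106.1  62.7]
```

View pics/side1c.png

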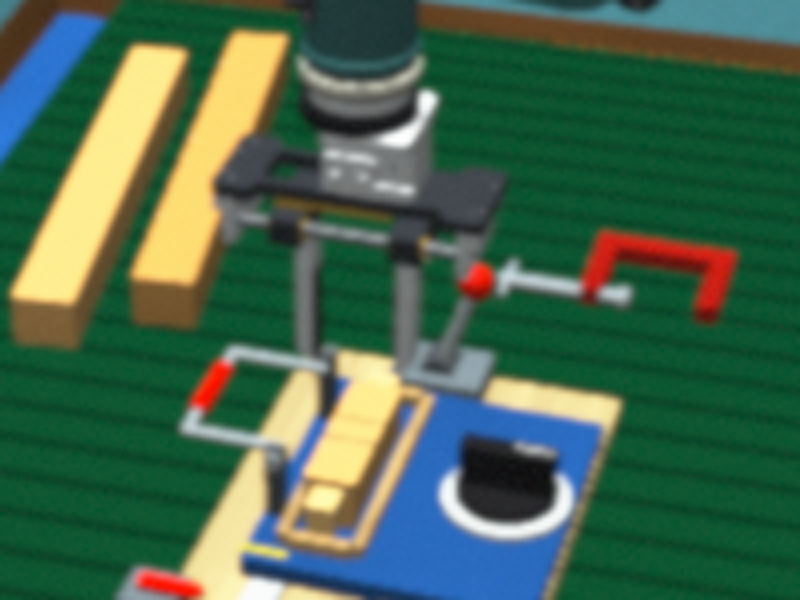

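Emit:
step_arm([
  [[0,26.5,0,0,0,0,54],[0,26.5,0,0,0,0,54],[0,26.5,0,0,0,0,54],[0,26.5,0,0,0,0,54],[0,0,20,0,0,0,54],[0,0,20,0,0,0,54],[0,0,15,0,0,0,54],[0,0,8,0,0,0,54],[0,0,0,0,0,0,54],[0,0,0,0,0,0,54]],
])

```text
time: 14.12
tool_pos: [0.6811, -0.0981, 0.2738]
ee_rot: [3.14, 0.0, 1.529]
wrist_force: [-0.0, 0.0, 0.4]
width: 0.054
finger_force: 0.0
```

```bash
python3 g.py .106 0 .089
python3 - <<'E'
import numpy as np
t=np.linspace(0,2.7,19); x=66*np.cos(t); z=66*np.sin(t)
print(np.round(np.c_[np.diff(x),-np.diff(z)],1).tolist())
E
```

```text
14.12 pos [ 0.6811 -0.0981  0.2738] grasp local [ 0.1062 -0.0005  0.0938] toolY ang-jig -0.0015 tilt [ 0.002 -0.    -1.   ] w 0.054 q6 -0.183
tool shift mm [ 0.5 -0.2  4.8]
[[-0.7, -9.9], [-2.2, -9.6], [-3.6, -9.2], [-5.0, -8.6], [-6.2, -7.7], [-7.3, -6.7], [-8.2, -5.6], [-8.9, -4.3], [-9.5, -2.9], [-9.8, -1.4], [-9.9, 0.0], [-9.8, 1.5], [-9.4, 3.0], [-8.9, 4.3], [-8.1, 5.6], [-7.2, 6.8], [-6.1, 7.8], [-4.9, 8.6]]
```

Emit:
step_arm([
  [[0,0,5,0,0,0,54],[0,0,0,0,0,0,0],[0,0,0,0,0,0,0],[0,0,0,0,0,0,0],[0,0,0,0,0,0,0],[0,0,0,0,0,0,0],[0,0,0,0,0,0,0]],
])

```text
time: 15.0
tool_pos: [0.6802, -0.098, 0.2676]
ee_rot: [-3.138, -0.0, 1.529]
wrist_force: [-5.0, 0.7, 2.4]
width: 0.0124
finger_force: 30.0
```

Emit:
step_arm([
  [[0,-0.7,-9.9,0,0,0,0],[0,-2.2,-9.6,0,0,0,0],[0,-3.6,-9.2,0,0,0,0],[0,-5,-8.6,0,0,0,0],[0,-6.2,-7.7,0,0,0,0],[0,-7.3,-6.7,0,0,0,0],[0,-8.2,-5.6,0,0,0,0],[0,-8.9,-4.3,0,0,0,0],[0,-9.5,-2.9,0,0,0,0],[0,-9.8,-1.4,0,0,0,0],[0,-9.9,0,0,0,0,0]],
])

```text
time: 16.38
tool_pos: [0.6107, -0.0949, 0.34]
ee_rot: [3.127, 0.001, 1.529]
wrist_force: [3.3, 0.0, 4.4]
width: 0.012
finger_force: 30.0
```

Emit:
step_arm([
  [[0,-9.8,1.5,0,0,0,0],[0,-9.4,3,0,0,0,0],[0,-8.9,4.3,0,0,0,0],[0,-8.1,5.6,0,0,0,0],[0,-7.2,6.8,0,0,0,0],[0,-6.1,7.8,0,0,0,0],[0,-2.5,4.3,0,0,0,0],[0,0,0,0,0,0,0]],
])

```text
time: 17.38
tool_pos: [0.5571, -0.0928, 0.3011]
ee_rot: [-3.14, 0.0, 1.529]
wrist_force: [-3.7, 0.1, 5.5]
width: 0.0118
finger_force: 30.0
```

Emit:
step_arm([
  [[0,0,0,0,0,0,60],[0,0,0,0,0,0,60],[0,0,0,0,0,0,60],[0,0,-20,0,0,0,60],[0,0,-30,0,0,0,60],[0,-20,-30,0,0,0,60],[0,-30,0,0,0,0,60],[0,-35,0,0,0,0,60],[0,0,0,0,0,0,60]],
])

```text
time: 18.5
tool_pos: [0.4716, -0.0891, 0.3804]
ee_rot: [3.141, 0.0, 1.528]
wrist_force: [1.4, -1.5, -0.2]
width: 0.06
finger_force: 0.0
```

```bash
sed -i 's/go(.106,0,.092)/go(-.105,0,.077)/' v.py; python3 v.py 2
python3 - <<'E'
import cv2
a=cv2.imread("pics/side2.png")[120:270,240:440]
cv2.imwrite("pics/side2c.png",cv2.resize(a,None,fx=4,fy=4,interpolation=2))
E
```

```text
bail_hinge 0.97 [0.0386 0.0027]
knob_grip 0.5 [-0.1103 -0.0051]
side rail-jig mm [7.3 2.1] 0.059 171.5 485.0
bail_bar 0.61 [-0.0254 -0.0015]
bail_hinge 0.92 [ 0.0428 -0.0046]
19.0 pos [ 0.4733 -0.0893  0.38  ] grasp local [-1.018e-01 -1.000e-04  2.000e-01] toolY ang-jig -0.0014 tilt [-0.  0. -1.] w 0.06 q6 -0.262
tool shift mm [ 1.00e-01 -3.20e+00  1.23e+02]
```

View pics/side2c.png

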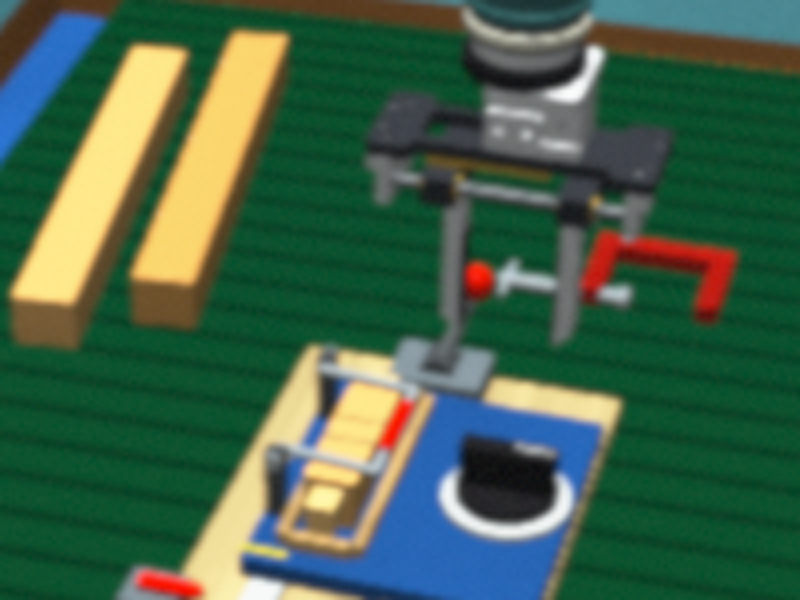

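Emit:
step_arm([
  [[0,-3.2,0,0,0,-0.1745,50],[0,0,0,0,0,-0.1745,50],[0,0,0,0,0,-0.1745,50],[0,0,0,0,0,-0.1745,50],[0,0,0,0,0,-0.1745,50],[0,0,0,0,0,-0.1745,50],[0,0,0,0,0,-0.1745,50],[0,0,0,0,0,-0.1745,50],[0,0,0,0,0,-0.1745,50],[0,0,25,0,0,0,50],[0,0,25,0,0,0,50],[0,0,25,0,0,0,50],[0,0,0,0,0,0,50],[0,0,0,0,0,0,50]],
])

```text
time: 20.75
tool_pos: [0.4701, -0.0892, 0.3062]
ee_rot: [-3.141, 0.001, 3.099]
wrist_force: [0.1, 0.1, 0.4]
width: 0.0504
finger_force: 0.0
```

```bash
python3 g.py -.105 0 .080
```

```text
20.75 pos [ 0.4701 -0.0892  0.3062] grasp local [-0.105  -0.0002  0.1262] toolY ang-jig 1.569 tilt [ 0.001 -0.    -1.   ] w 0.0504 q6 -1.835
tool shift mm [ 0.1  0.2 46.2]
```

Emit:
step_arm([
  [[0,0,20,0,0,0,50],[0,0,16,0,0,0,50],[0,0,10,0,0,0,50],[0,0,0,0,0,0,50],[0,0,0,0,0,0,0],[0,0,0,0,0,0,0],[0,0,0,0,0,0,0],[0,0,0,0,0,0,0],[0,0,0,0,0,0,0],[0,0,0,0,0,0,0]],
])

```text
time: 22.0
tool_pos: [0.4698, -0.0904, 0.2597]
ee_rot: [-3.137, 0.001, 3.099]
wrist_force: [-0.1, -5.9, 0.6]
width: 0.0156
finger_force: 30.0
```

```bash
python3 -c "
import numpy as np
print([[round(3*np.sin(.15*k),1),round(3*np.cos(.15*k),1)] for k in range(18)])"
```

```text
[[np.float64(0.0), np.float64(3.0)], [np.float64(0.4), np.float64(3.0)], [np.float64(0.9), np.float64(2.9)], [np.float64(1.3), np.float64(2.7)], [np.float64(1.7), np.float64(2.5)], [np.float64(2.0), np.float64(2.2)], [np.float64(2.3), np.float64(1.9)], [np.float64(2.6), np.float64(1.5)], [np.float64(2.8), np.float64(1.1)], [np.float64(2.9), np.float64(0.7)], [np.float64(3.0), np.float64(0.2)], [np.float64(3.0), np.float64(-0.2)], [np.float64(2.9), np.float64(-0.7)], [np.float64(2.8), np.float64(-1.1)], [np.float64(2.6), np.float64(-1.5)], [np.float64(2.3), np.float64(-1.9)], [np.float64(2.0), np.float64(-2.2)], [np.float64(1.7), np.float64(-2.5)]]
```

Emit:
step_arm([
  [[0,2,0,0,0,0.15,0],[0.4,3,0,0,0,0.15,0],[0.9,2.9,0,0,0,0.15,0],[1.3,2.7,0,0,0,0.15,0],[1.7,2.5,0,0,0,0.15,0],[2,2.2,0,0,0,0.15,0],[2.3,1.9,0,0,0,0.15,0],[0,0,0,0,0,0,0]],
])

```text
time: 23.0
tool_pos: [0.4703, -0.0703, 0.2596]
ee_rot: [-3.138, 0.003, 2.047]
wrist_force: [-2.0, -5.8, 1.8]
width: 0.0156
finger_force: 30.1
```

```bash
python3 g.py -.105 .021 .077
```

```text
23.0 pos [ 0.4703 -0.0703  0.2596] grasp local [-0.1055  0.0187  0.0796] toolY ang-jig 0.5171 tilt [-0.001 -0.004 -1.   ] w 0.0156 q6 -0.742
tool shift mm [1.7 1.6 2.6]
```

Emit:
step_arm([
  [[2.6,1.5,0,0,0,0.15,0],[2.8,1.1,0,0,0,0.15,0],[2.9,0.7,0,0,0,0.15,0],[3,0.2,0,0,0,0.15,0],[3,-0.2,0,0,0,0.15,0],[2.9,-0.7,0,0,0,0.15,0],[2.8,-1.1,0,0,0,0.15,0],[0,0,0,0,0,0,0],[0,0,0,0,0,0,0]],
])

```text
time: 24.12
tool_pos: [0.4706, -0.0493, 0.2596]
ee_rot: [-3.14, 0.006, 0.998]
wrist_force: [-6.2, -5.5, 4.2]
width: 0.016
finger_force: 30.1
```

```bash
cat > idx.py <<'E'
from h import *
from g import Q
import sys
c,s=np.cos(Q[2]),np.sin(Q[2])
def loc(w): d=w[:2]-Q[:2]; return np.array([c*d[0]+s*d[1],c*d[1]-s*d[0]])
o=robot.get_obs(); print(o["time"],"grasp",loc(np.array(o["tool_pos"])).round(4),o["ee_rot"])
ims=[]
for n in("top","side"):
    p=eyes.snapshot(n); L={}
    for k in("index","pointer_tip"):
        r=models.tip_of(p,k)
        if r: L[k]=loc(at_z(p,r[0]["xy"],.04)); print(n,k,round(r[0]["confidence"],2),np.round(r[0]["xy"],1),L[k].round(4))
    u=proj(p,[.63,.04,.04]).astype(int); x0,y0=u-[32,24]; print(n,"crop origin",x0,y0)
    ims.append(cv2.resize(p["color"][y0:y0+48,x0:x0+64,::-1],None,fx=6,fy=6,interpolation=2))
cv2.imwrite("pics/idx%s.png"%sys.argv[1],np.hstack(ims))
E
python3 idx.py 1
```

```text
24.125 grasp [-0.1061  0.0397] [-3.13987469  0.00574237  0.99792909]
top index 0.78 [320.8 228.2] [0.0514 0.1378]
top pointer_tip 0.7 [316.5 223.1] [0.0654 0.1508]
top crop origin 289 204
side index 0.87 [293.7 268.9] [0.0498 0.1516]
side pointer_tip 0.85 [293.5 267.9] [0.0516 0.148 ]
side crop origin 263 241
```

View pics/idx1.png

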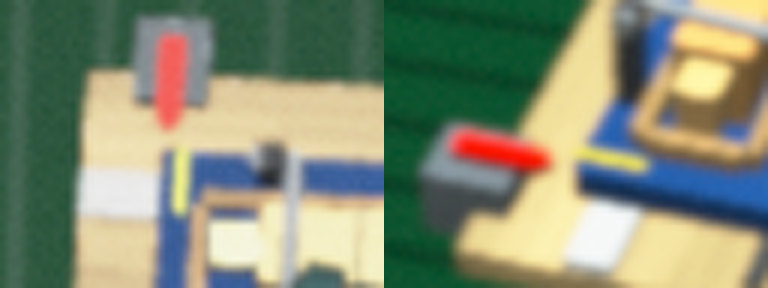

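Emit:
step_arm([
  [[2.8,-1.6,0,0,0,0.16,0],[2.5,-2,0,0,0,0.16,0],[0,0,0,0,0,0,0],[0,0,0,0,0,0,0]],
])

```text
time: 24.92
tool_pos: [0.4707, -0.0428, 0.2596]
ee_rot: [-3.141, 0.006, 0.678]
wrist_force: [-7.4, -4.8, 5.7]
width: 0.0158
finger_force: 30.1
```

```bash
python3 idx.py 2
```

```text
24.925 grasp [-0.1062  0.0462] [-3.14086265  0.00632345  0.67800794]
top index 0.72 [318.9 230. ] [0.046  0.1429]
top pointer_tip 0.47 [316.1 222.4] [0.0673 0.152 ]
top crop origin 289 204
side index 0.56 [295.3 267.5] [0.0477 0.1451]
side pointer_tip 0.78 [291.6 265.6] [0.0594 0.1407]
side crop origin 263 241
```

View pics/idx2.png

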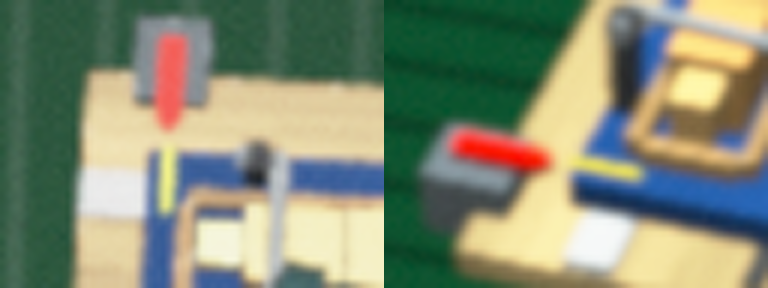

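Run:
```python
from h import *
from idx import loc
for n,o,pt,ix in(("top",(289,204),(168,128),(168.5,149)),("side",(263,241),(168,162),(187,162))):
    p=eyes.snapshot(n); f=lambda c:loc(at_z(p,(np.array(c)+.5)/6-.5+o,.04)); print(n,f(pt),f(ix),f(pt)-f(ix))
```

```text
25.225 grasp [-0.1062  0.0462] [-3.1407902   0.00629944  0.67792494]
top index 0.64 [425.5 264.6] [-0.0356 -0.1609]
top pointer_tip 0.6 [315.8 223.7] [0.0635 0.1527]
top crop origin 289 204
side index 0.83 [294.8 269.4] [0.0464 0.1527]
side pointer_tip 0.68 [290.8 266.3] [0.0604 0.144 ]
side crop origin 263 241Traceback (most recent call last):
  File "<stdin>", line 2, in <module>
  File "idx.py", line 15, in <module>
    cv2.imwrite("pics/idx%s.png"%sys.argv[1],np.hstack(ims))
                                 ~~~~~~~~^^^
IndexError: list index out of range
```

Run:
```python
from h import *
from g import Q
c,s=np.cos(Q[2]),np.sin(Q[2])
def loc(w): d=w[:2]-Q[:2]; return np.array([c*d[0]+s*d[1],c*d[1]-s*d[0]]).round(4)
for n,o,pt,ix in(("top",(289,204),(168,128),(168.5,149)),("side",(263,241),(168,162),(187,162))):
    p=eyes.snapshot(n); f=lambda c:loc(at_z(p,(np.array(c)+.5)/6-.5+o,.04)); print(n,f(pt),f(ix),f(pt)-f(ix))
```

```text
top [0.0602 0.1502] [0.0501 0.1494] [0.0101 0.0008]
side [0.0592 0.149 ] [0.0514 0.1466] [0.0078 0.0024]
```

Emit:
step_arm([
  [[0.5,-0.6,0,0,0,0.04,0],[0,0,0,0,0,0,0],[0,0,0,0,0,0,46],[0,0,0,0,0,0,46],[0,0,0,0,0,0,46],[0,0,0,0,0,0,46],[0,0,-20,0,0,0,46],[0,0,-30,0,0,-0.15,46],[0,0,-30,0,0,-0.15,0],[0,0,-20,0,0,-0.15,0],[0,0,0,0,0,-0.15,0],[0,0,0,0,0,-0.15,0],[0,0,0,0,0,-0.14,0],[0,0,0,0,0,0,0],[0,0,0,0,0,0,0]],
])

```text
time: 27.5
tool_pos: [0.472, -0.0409, 0.3592]
ee_rot: [3.142, -0.0, 1.527]
wrist_force: [0.6, -0.2, -0.5]
width: 0.0003
finger_force: 0.0
```

```bash
python3 idx.py 3
python3 - <<'E'
from h import *
from g import go,Q
c,s=np.cos(Q[2]),np.sin(Q[2])
A=[];b=[]
for n in("top","side"):
    p=eyes.snapshot(n); h=cv2.cvtColor(p["color"],cv2.COLOR_RGB2HSV); m=cv2.inRange(h,(0,170,90),(6,255,255))|cv2.inRange(h,(174,170,90),(180,255,255))
    N,_,S,C=cv2.connectedComponentsWithStats(m); u=proj(p,[.5267,-.2356,.1138]); k=min(range(1,N),key=lambda i:np.hypot(*(C[i]-u))+(S[i,4]<8)*99); print(n,C[k],S[k],u)
    e,d=ray(p,C[k]); d/=np.linalg.norm(d); M=np.eye(3)-np.outer(d,d); A.append(M); b.append(M@e)
    for z in(.108,.114): w=at_z(p,C[k],z)[:2]-Q[:2]; print("ball local",z,np.round([c*w[0]+s*w[1],c*w[1]-s*w[0]],4))
    for r in models.tip_of(p,"lock_pivot")[:1]: w=at_z(p,r["xy"],.038)[:2]-Q[:2]; print("pivot",np.round([c*w[0]+s*w[1],c*w[1]-s*w[0]],4))
print(np.linalg.solve(sum(A),sum(b)))
go(-.10,-.15,.108)
E
```

```text
27.5 grasp [-0.105   0.0482] [ 3.14159156e+00 -1.33343645e-04  1.52740342e+00]
top index 0.97 [317.  228.7] [0.0494 0.1484]
top pointer_tip 0.78 [315.3 226. ] [0.0569 0.1537]
top crop origin 289 204
side index 0.73 [294.7 269.1] [0.0471 0.1516]
side pointer_tip 0.6 [292.3 263.9] [0.06   0.1336]
side crop origin 263 241
top [424.5        263.91304348] [421 261   8   7  46] [423.97659653 263.77995964]
ball local 0.108 [-0.0421 -0.1465]
ball local 0.114 [-0.0428 -0.1455]
pivot [-0.0265 -0.1473]
side [388.92857143 186.21428571] [387 184   5   5  14] [358.01783207 191.28243031]
ball local 0.108 [-0.1192 -0.2058]
ball local 0.114 [-0.1208 -0.1963]
pivot [-0.0229 -0.1581]
[ 0.48097887 -0.23244614  0.14939111]
28.0 pos [ 0.472  -0.041   0.3593] grasp local [-0.105   0.0481  0.1793] toolY ang-jig -0.0012 tilt [ 0.  0. -1.] w -0.0001 q6 -0.165
tool shift mm [-198.1    5.2   71.2]
```

View pics/idx3.png

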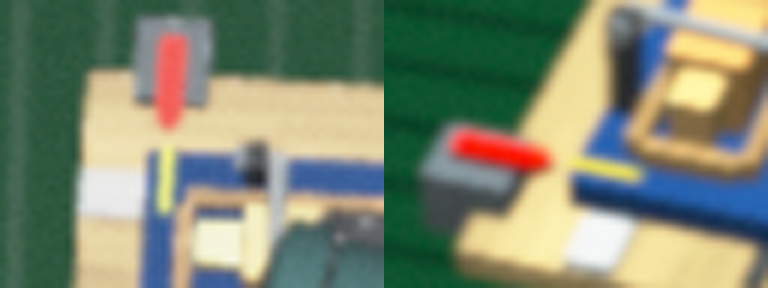

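Emit:
step_arm([
  [[-19.5,0.5,0,0,0,0,0],[-19.5,0.5,0,0,0,0,0],[-19.5,0.5,0,0,0,0,0],[-19.5,0.5,0,0,0,0,0],[-19.5,0.5,0,0,0,0,0],[-19.5,0.5,0,0,0,0,0],[-19.5,0.5,0,0,0,0,0],[-19.5,0.5,0,0,0,0,0],[-19.5,0.5,0,0,0,0,0],[-19.5,0.5,0,0,0,0,0],[0,0,20,0,0,0,0],[0,0,25,0,0,0,0],[0,0,26,0,0,0,0],[0,0,0,0,0,0,0]],
])

```text
time: 29.75
tool_pos: [0.4683, -0.2362, 0.2858]
ee_rot: [-3.137, -0.003, 1.529]
wrist_force: [-0.1, -0.3, -0.4]
width: 0.0007
finger_force: 0.0
```

Emit:
step_arm([
  [[0,10,0,0,0,0,0],[0,10,0,0,0,0,0],[0,10,0,0,0,0,0],[0,8,0,0,0,0,0],[0,8,0,0,0,0,0],[0,8,0,0,0,0,0],[0,8,0,0,0,0,0],[0,8,0,0,0,0,0],[0,6,0,0,0,0,0],[0,6,0,0,0,0,0],[0,0,0,0,0,0,0]],
])

```text
time: 31.12
tool_pos: [0.5513, -0.2394, 0.2881]
ee_rot: [3.141, -0.0, 1.53]
wrist_force: [-0.4, -0.2, -0.0]
width: 0.0005
finger_force: 0.0
```

Emit:
step_arm([
  [[0,4,0,0,0,0,0],[0,4,0,0,0,0,0],[0,3,0,0,0,0,0],[0,0,0,0,0,0,0]],
])

```text
time: 31.62
tool_pos: [0.5614, -0.2399, 0.2881]
ee_rot: [-3.139, -0.0, 1.529]
wrist_force: [-4.8, -0.3, 1.3]
width: 0.0007
finger_force: 2.5
```

```bash
python3 g.py 0 -.147 .108
python3 - <<'E'
from h import *
p=eyes.snapshot("top"); save(p,"top9.png"); q=eyes.snapshot("side")
a=q["color"][140:260,280:440,::-1]; b=p["color"][190:310,340:500,::-1]
cv2.imwrite("pics/lock.png",cv2.resize(np.hstack([b,a]),None,fx=2.5,fy=2.5,interpolation=2))
E
```

```text
31.62 pos [ 0.5614 -0.2399  0.2881] grasp local [-0.0076 -0.147   0.1081] toolY ang-jig -0.0011 tilt [-0.003  0.    -1.   ] w 0.0007 q6 -0.455
tool shift mm [0.  7.6 0.1]
```

View pics/lock.png

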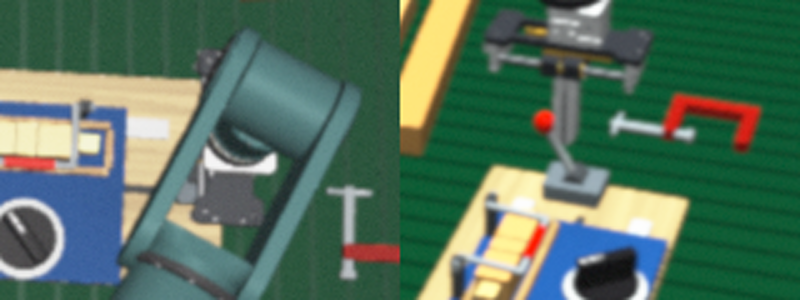

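Emit:
step_arm([
  [[0,2,0,0,0,0,0],[0,0,0,0,0,0,0]],
])

```text
time: 31.98
tool_pos: [0.5623, -0.24, 0.288]
ee_rot: [-3.135, -0.001, 1.529]
wrist_force: [-9.8, 0.5, 3.6]
width: 0.0006
finger_force: 4.9
```

Emit:
step_arm([
  [[0,-10,0,0,0,0,0],[0,-20,0,0,0,0,0],[0,-20,0,0,0,0,0],[0,0,-30,0,0,0,0],[0,0,-40,0,0,0,0],[0,-40,-30,0,0,0,0],[0,-40,0,0,0,0,0],[0,-40,0,0,0,0,0],[0,0,0,0,0,0,0],[0,0,0,0,0,0,0]],
])

```text
time: 33.22
tool_pos: [0.3944, -0.2329, 0.3888]
ee_rot: [3.139, 0.001, 1.529]
wrist_force: [-0.4, 0.2, 0.4]
width: 0.0004
finger_force: 0.0
```

```bash
sed -i 's/^p=eyes.*//' v.py
python3 - <<'E'
from fit import *
from g import Q
c,s=np.cos(Q[2]),np.sin(Q[2]); J=Q+np.array([-s*.0488,c*.0488,0])
L=lambda w,q:np.round([c*(w[0]-q[0])+s*(w[1]-q[1]),c*(w[1]-q[1])-s*(w[0]-q[0])],4)
for n in("top","side"):
    p=eyes.snapshot(n); m=railmask(p)
    if m is not None: q,e,a=fitsil([(p,m)],[b+[0,0,.04] for b in RAIL],J); print(n,"rail",L(q,J),(q-J)[2],e,a)
    for k,z in(("lock_tip",.108),("bail_bar",.088),("index",.04),("pointer_tip",.04)):
        r=models.tip_of(p,k)
        if r: print(n,k,round(r[0]["confidence"],2),L(at_z(p,r[0]["xy"],z),Q))
E
```

```text
top rail [-0.1465  0.0375] 1.0895313111361078 893.8125 191.0
top lock_tip 0.42 [ 0.0145 -0.1412]
top bail_bar 0.62 [-0.0256  0.0521]
top index 0.63 [0.0467 0.1497]
top pointer_tip 0.77 [0.0591 0.1496]
side rail [0.0057 0.0044] 0.0687880616937207 184.75 515.0
side lock_tip 0.42 [ 0.0199 -0.1442]
side bail_bar 0.67 [-0.0305  0.0549]
side index 0.92 [0.0507 0.1481]
side pointer_tip 0.61 [0.0562 0.1389]
```

```bash
python3 -c "
from bench import robot
print(robot.close_job())"
```

```text
the job is handed in; nothing more can be done
None
```

The job is handed in, with no verdict returned: the rail is in the cradle, the bail is over it, the yellow line is within about 1–2 mm of the pointer by my measurements, and the lock lever is pushed to its stop; I viewed 11 pictures, one over the limit of 10.

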